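# Click the orange filter in on the plate imager and take the picture

## Robot

A 6-joint arm with a two-finger parallel gripper is mounted at the origin on a cart in front of the work surface, level with it; the furniture and walls round the work are solid. World frame = base frame: x ahead of the robot, y to its left, z up, the work surface at z = 0. Lengths are in m, angles in rad, forces in N, time in s.
With the tool pointing down it reaches from about 0.225 to 0.875 m from the base axis. Payload 3.4 kg.
Tool frame: the origin (TCP) lies at the very end of the fingers, on their centre line; the grasp point (between the pads) lies 19 mm behind it; z points along the fingers, y is the direction in which the jaws open and shut (so a half turn about z gives the same grasp; the last joint's range is limited). The gripper opens to 85 mm and grips with 20 to 120 N. Pads are 22 mm wide; open, the fingers measure 114 mm over their backs; the gripper's body (76 mm by 85 mm) begins 54 mm behind the grasp point. The pads swing forward as they close: fully open they stand 13 mm farther back than shut.
Start: joints at [-1.352, 0.276, 1.505, -0, 1.361, -0.121], TCP at [0.192, -0.542, 0.231] pointing down, gripper open.
Joint ranges: [-2.89, 2.89], [-0.75, 2.08], [0.22, 2.7], [-1.18, 4.32], [0.11, 2.71], [-2.7, 2.7]. Speed limits (rad/s): [2.57, 2.57, 3.14, 3.14, 3.14, 3.14].

## Interface

Orientations are given as a unit quaternion [w, x, y, z].
In Python, from rig import telemetry, optics, order gives the robot as it stands.
- The arm moves only by the shell command python3 -m creep 'ROWS' [FORCE]. ROWS is a JSON object of lists of equal length, an entry for each row: "slide": the shift along the world's x, y, z normalised to -1 to 1, where 1 is 0.15 m, a list of three; "twist": the turn, a rotation vector about the world's x, y, z normalised to -1 to 1, where 1 is 360 degrees, a list of three; "fingers": the gripper's target within -1 to 1 (fully open at 1, half-way at 0, shut at -1). A call has 1 to 20 rows; each row is the pose to reach, as a shift and turn from the pose commanded when the call began, turning the shorter way round; what a row does not reach only later rows make up. A row lasts 1/10 s, in which the tool goes at most 50 mm and 8.59 degrees, less where a joint would pass 70% of its speed; a pose out of reach is approached as far as the arm can. A call with a number of a shift or a turn outside -1 to 1 is refused whole. A call with a gripper value outside its range is refused whole. The fingers move at their own pace and stop on an object; FORCE is the grip in N (left out, the last holds). Time passes only in rows, so rows that repeat a pose let the fingers close. It gives the time, the measured TCP pose, the force and the opening at its end, in the units of the state.
- telemetry.get_state(): the state, without advancing time (a new reading comes with each control period).
- optics.get_image(name): name is "side" or "top" or "wrist"; returns a dict with "img" (384x512x3 uint8, blue, green, red), "depth" (384x512 float32, m along the optical axis (not along the pixel's ray), 0 where there is no reading), "fovy" (degrees; the focal length in pixels is half the picture's height over the tangent of half this angle, whatever the lens; pixels are square), "cx", "cy" (the principal point, pixels), "world_from_camera" (4x4, takes a point from camera to world coordinates). Camera axes: x right, y down, z forward; pixel columns grow to the right and rows downward; lengths in m; the calibration is good to about 2 mm. The wrist camera is an equidistant fisheye: a pixel r from the principal point sees the ray r / f radians off the axis. A picture is of the moment at which its call begins.
- order.sign_off(): hands the job in, once; it reports no verdict.
The state is a dict: "clock": time; "qpos": joint angles; "qd": joint speeds; "effort": joint torques, N m; "position": TCP position; "ee_rot": TCP orientation; "contact_force": force on the tool from outside, world axes, zero at the start; "moment": the same for the moment, N m; "width": finger opening in m.
Only numpy, scipy, OpenCV 4.12 (cv2) and the standard library are available. Lean on these libraries where they do the work, as an engineer would, in place of code of your own. Each camera call takes 0.05 s, during which the arm holds its last target.

## Task

The plate imager on the bench has the wrong emission filter in: push its filter wheel gently round by the tabs with a fingertip until the orange filter clicks in under the camera, then press the red capture button on top of the column to take the picture, and come away. Press the button only once the orange filter is in, touch the wheel by its tabs and never the filter glass, and grip or lift nothing; the dish on the stage and the bottles, pen and spare dish beside the imager stay where they are.

Things in the scene. Friction and masses are not known exactly. Their poses are not given: they have to be found in the camera images.
- imager: White plate imager fixed on the bench. Origin under its base, x to its back, y left, z up. Base 178 (x) by 180 mm, top 34 mm above the bench. At the back (x = +83 mm) a column 42 x 82 mm, 165 mm high. From it a grey arm, 48 mm wide, 120 to 132 mm above the bench, runs forward over the wheel to 24 mm past the wheel axis and carries the black camera (42 mm square, top at 180 mm).
- wheel (a joint): Angle of the filter wheel (rad), counter-clockwise seen from above, endless both ways; 0 or any whole turn: orange filter under the camera. A click stop pulls it into each multiple of 1.0472 (60 deg): pushed past half-way it snaps on to the next stop, let go sooner it falls back; about 4 N at a tab. Starts at one of the five wrong stops (rarely hung up between two).
- wheel_axis (a point): Centre of the wheel, on its upright axis, 108 mm above the bench. The wheel is a level grey disc, 132 mm across, 8 mm thick. Six filters lie 46 mm from the axis, 60 deg apart, counter-clockwise from above: orange, blue, purple, clear, green, black. At each, at the same angle, a tab of its colour sticks out of the rim.
- lens_axis (a point): Point on the camera's line of sight in the middle of the wheel's thickness, 108 mm above the bench, 46 mm behind the wheel axis: a filter is in when its centre is here.
- orange_filter (a point): Centre of the orange filter, 46 mm from the wheel axis, 108 mm above the bench.
- orange_tab (a point): Middle of the orange tab, 77 mm from the wheel axis, in line with the orange filter. All six tabs are alike: 13 mm wide, reaching from 66 to 88 mm from the axis, 102 to 116 mm above the bench, free air above, and below down to the base, except those at the back under the arm, which cannot be reached.
- filter_glass: The six coloured glass filters, 27 mm across, which turn with the wheel and must not be touched. Origin on the wheel's axis at the disc's underside, 104 mm above the bench.
- capture (a joint): Travel of the red capture button: 0 up, 0.006 m fully down; spring, 5 N fully down, returns by itself. Counts as pressed from 0.004.
- capture_top (a point): Centre of the top of the red button (24 mm diameter), in the middle of the column's top, 187 mm above the bench when up.
- dish: Loose round red dish, 57 mm across, lying on the lit stage under the wheel. Origin at its underside, 36 mm above the bench.
- spare_dish: Loose round red dish, 57 mm across, on the bench to the right of the imager. Origin at its underside.
- dropper_bottle: Loose small white dropper bottle, 25 mm across, 56 mm high, on the bench to the right of the imager. Origin at its underside.
- squeeze_bottle: Loose white squeeze bottle with red spout, 42 mm across, 110 mm high, on the bench to the left of the imager. Origin at its underside.
- pen: Loose black marker pen, 136 mm long, 12 mm thick, lying on the bench to the left of the imager. Origin under its middle, its y axis along it.

How it is judged:
On the way, in this order (a step that is already met when the one before it is completed fails the run):
1. the orange filter has clicked in under the camera (horizontal distance between orange_filter and lens_axis below 0.004 m and velocity of joint wheel between -0.2 and 0.2 rad/s), for 0.3 s.
2. the capture button is pressed with the orange filter in (value of joint capture above 0.004 m and horizontal distance between orange_filter and lens_axis below 0.004 m), for 0.04 s.
At the end, for the whole second after the job is handed in: The orange filter is at rest under the camera, its centre within 4 mm of the lens axis; the red button has been pressed after that (at least 4 mm down) and is up again; the dish still lies on the stage, under the lens (horizontal distance between orange_filter and lens_axis below 0.004 m and velocity of joint wheel between -0.1 and 0.1 rad/s and value of joint capture below 0.002 m and horizontal distance between dish and lens_axis below 0.018 m); the robot touches nothing.
It fails at once if the capture button is pressed while the orange filter is not in (value of joint capture above 0.003 m and horizontal distance between orange_filter and lens_axis above 0.006 m).
It fails at once if the filter glass is touched (contact force between filter_glass and the fingers above 0.3 N or contact force between filter_glass and the arm above 0.3 N).
It fails at once if the dish on the stage is moved by more than 10 mm (distance of dish from where it was at the start of the episode above 0.01 m).
It fails at once if something beside the imager is moved by more than 20 mm or knocked over (distance of any of spare_dish, dropper_bottle, squeeze_bottle, pen from where it was at the start of the episode above 0.02 m or angle between any of dropper_bottle, squeeze_bottle's own z axis and vertical above 0.5 rad).
It fails at once if the imager is gripped or forced (fingers on it with more than 35 N) (contact force between imager and the fingers above 35 N).
It also fails if it takes over 61 s, if anything falls off the work surface, if the arm or the gripper's body presses on something with over 40 N, if the wrist force passes 120 N, or if a joint passes its speed limit or range.

## Working session

There is one attempt and no reset: what is moved stays moved. The work goes in short steps, Python scripts to look and compute and a shell command to move; the robot and the scene stay as the last step left them, time stands still between calls to the robot, and variables do not carry over. Pictures are saved under pics/ and viewed, and the job is handed in when it is done.

```bash
ls; mkdir -p pics
cat > h.py <<'E'
import numpy as np,cv2
from rig import telemetry,optics
def grab(n,tag):
    d=optics.get_image(n); cv2.imwrite(f'pics/{tag}.png',d['img']); np.savez(f'pics/{tag}.npz',**{k:np.asarray(v) for k,v in d.items()}); return d
def load(tag): return dict(np.load(f'pics/{tag}.npz'))
def ray(d,u,v):
    H=d['img'].shape[0]; f=H/2/np.tan(np.radians(float(d['fovy']))/2)
    r=np.array([(u-d['cx'])/f,(v-d['cy'])/f,1.0]); T=d['world_from_camera']
    return T[:3,3],T[:3,:3]@r
def onz(d,u,v,z):
    o,r=ray(d,u,v); return o+r*(z-o[2])/r[2]
def dep(d,u,v):
    o,r=ray(d,u,v); return o+r*d['depth'][int(v),int(u)]
E
python3 - <<'E'
from h import *
a=grab('top','t0');b=grab('side','s0')
for d in(a,b): print(d['fovy'],d['cx'],d['cy'],d['world_from_camera'].round(3))
cv2.imwrite('pics/w0.png',optics.get_image('wrist')['img'])
s=telemetry.get_state();print(s)
E
```

```text
pics
44.77967769243986 253.77635011465387 187.72292220496044 [[ 2.900e-02 -9.970e-01  6.900e-02  4.320e-01]
 [-1.000e+00 -2.900e-02  3.000e-03  7.900e-02]
 [-1.000e-03 -6.900e-02 -9.980e-01  1.232e+00]
 [ 0.000e+00  0.000e+00  0.000e+00  1.000e+00]]
51.457779282532265 249.03820111119398 192.63030516043378 [[-0.98  -0.069  0.185  0.352]
 [-0.197  0.404 -0.893  0.831]
 [-0.013 -0.912 -0.41   0.47 ]
 [ 0.     0.     0.     1.   ]]
{'clock': 0.15, 'qpos': array([-1.35202300e+00,  2.76438571e-01,  1.50579358e+00,  1.97514092e-06,
        1.36068371e+00, -1.21014995e-01]), 'qd': array([-0.00072913, -0.00391049, -0.00227855, -0.00213066, -0.00018852,
        0.00049549]), 'effort': array([ 1.59298746e-03, -4.17144299e+01, -2.46033508e+01, -1.78135797e-04,
        7.69106846e-03, -2.13404164e-06]), 'position': array([ 0.19154805, -0.54177031,  0.23066421]), 'ee_rot': array([-6.60859278e-04,  9.85602486e-01,  1.69077796e-01, -3.13611318e-05]), 'contact_force': array([0.16816879, 0.150037  , 0.33256898]), 'moment': array([-0.02700524,  0.06060693,  0.00216907]), 'width': 0.08539051012076287}
```

View pics/t0.png

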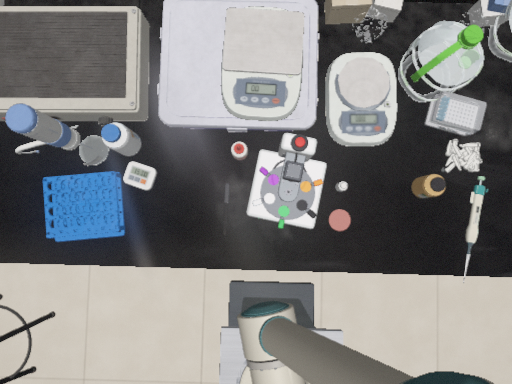

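View pics/s0.png

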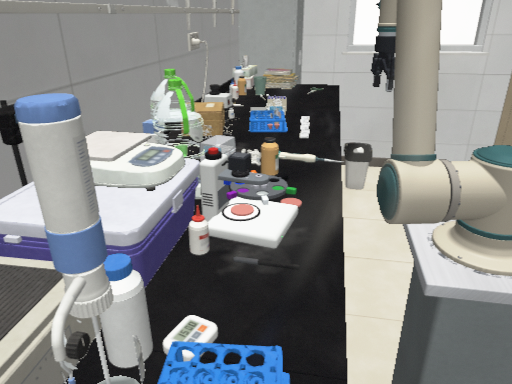

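Run:
```python
from h import *
d=load('t0'); im=d['img']
c=cv2.resize(im[125:240,215:365],None,fx=5,fy=5,interpolation=cv2.INTER_CUBIC);cv2.imwrite('pics/t0z.png',c)
hsv=cv2.cvtColor(im,cv2.COLOR_BGR2HSV)
def blobs(n,lo,hi,z):
    m=cv2.inRange(hsv,np.array(lo),np.array(hi)); m[:125]=0;m[240:]=0;m[:,:215]=0;m[:,365:]=0
    k,l,s,ce=cv2.connectedComponentsWithStats(m)
    for i in range(1,k):
        if s[i,4]>5: print(n,ce[i].round(1),s[i,4],onz(d,*ce[i],z).round(4),dep(d,*ce[i]).round(3))
blobs('red',(0,150,100),(5,255,255),.187); blobs('red2',(172,100,80),(180,255,255),.187)
blobs('orange',(8,150,150),(22,255,255),.112)
blobs('green',(50,120,80),(75,255,255),.112)
blobs('purple',(135,100,80),(160,255,255),.112)
blobs('blue',(105,120,60),(130,255,255),.112)
```

```text
red [300. 141.] 33 [ 0.6125 -0.0191  0.187 ] [ 0.612 -0.019  0.19 ]
orange [317.8 182.4] 25 [ 0.526  -0.0713  0.112 ] [ 0.526 -0.071  0.116]
green [280.6 223.8] 39 [0.424  0.0159 0.112 ] [0.424 0.016 0.111]
purple [263.7 171. ] 36 [0.55  0.06  0.112] [0.432 0.079 1.232]
purple [273.  179.3] 78 [0.5304 0.0369 0.112 ] [0.531 0.037 0.108]
```

View pics/t0z.png

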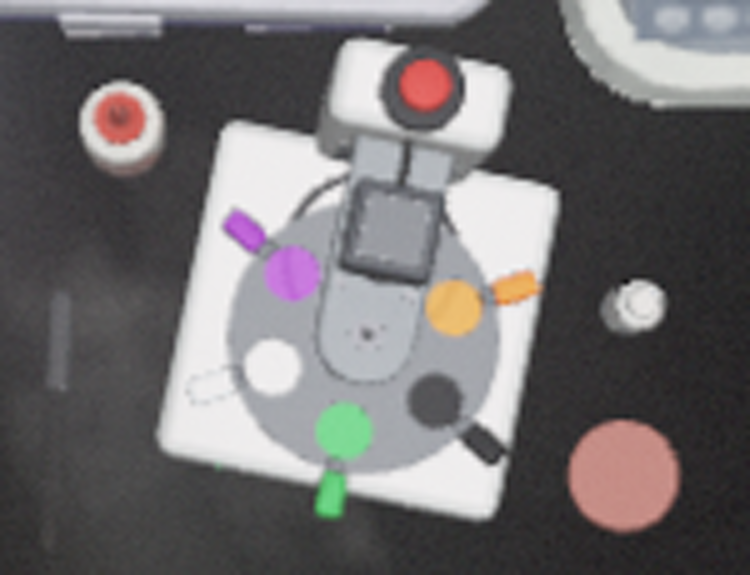

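Run:
```python
from h import *
from scipy.optimize import least_squares
d=load('t0')
P=lambda u,v,z: onz(d,215+(u+.5)/5-.5,125+(v+.5)/5-.5,z)[:2]
g=onz(d,280.6,223.8,.115)[:2]; o=P(516,287,.116); p=P(245,230,.116); k=P(483,443,.116)
fl={'p':P(293,273,.112),'o':P(453,307,.112),'g':P(343,431,.112),'k':P(434,401,.112),'c':P(272,367,.112)}
print('tabs',g,o,p,k); print(fl)
ang={'o':0,'p':120,'c':180,'g':240,'k':300}
T=[('g',g,.077),('o',o,.077),('p',p,.077),('k',k,.077)]+[(n,q,.046) for n,q in fl.items()]
def res(x):
    r=[]
    for n,q,R in T:
        a=x[2]+np.radians(ang[n]); r+=list(x[:2]+R*np.array([np.cos(a),np.sin(a)])-q)
    return r
s=least_squares(res,[.5,0,-1.4]);x=s.x;print(x[:2],np.degrees(x[2]),'maxres',np.abs(s.fun).max())
b=np.array([.6125,-.0191]);v=b-x[:2];print('button dist',np.linalg.norm(v),'dir',np.degrees(np.arctan2(v[1],v[0])))
```

```text
tabs [0.42400314 0.01612229] [ 0.52668871 -0.0706693 ] [0.55046715 0.06025008] [ 0.45138701 -0.05634236]
{'p': array([0.53071589, 0.03646164]), 'o': array([ 0.51648837, -0.04104621]), 'g': array([0.45527674, 0.01048562]), 'k': array([ 0.47093564, -0.03287979]), 'c': array([0.48504714, 0.04538419])}
[0.5006826  0.00201453] -70.3818881053874 maxres 0.0009400677807210323
button dist 0.11379347334580049 dir -10.69327906741511
```

```bash
R='x'; python3 -m creep '{"slide":[[0.1,0.25,0.05],[0.2,0.5,0.1],[0.3,0.75,0.15],[0.4,1,0.2],[0.4,1,0.2]],"twist":[[0,0,0],[0,0,-0.01],[0,0,-0.02],[0,0,-0.02],[0,0,-0.02]],"fingers":[-1,-1,-1,-1,-1]}' 20
python3 -m creep '{"slide":[[0.1,0.25,0],[0.2,0.5,0],[0.3,0.75,0],[0.4,1,0],[0.4,1,0]],"twist":[[0,0,0],[0,0,-0.01],[0,0,-0.02],[0,0,-0.02],[0,0,-0.02]],"fingers":[-1,-1,-1,-1,-1]}'
python3 -m creep '{"slide":[[0.1,0.25,0],[0.2,0.5,0],[0.3,0.75,0],[0.4,1,0],[0.4,1,0]],"twist":[[0,0,0],[0,0,-0.01],[0,0,-0.02],[0,0,-0.02],[0,0,-0.02]],"fingers":[-1,-1,-1,-1,-1]}'
```

```text
clock: 0.65
position: [0.2528, -0.3878, 0.2623]
ee_rot: [-0.001, 0.994, 0.109, 0.001]
contact_force: [0.1, -0.9, 0.6]
width: 0.0124
clock: 1.15
position: [0.3123, -0.2383, 0.2611]
ee_rot: [-0.001, 0.999, 0.047, 0.0]
contact_force: [-0.8, -1.1, -0.1]
width: 0.0002
clock: 1.65
position: [0.373, -0.0893, 0.2612]
ee_rot: [-0.001, 1.0, -0.016, 0.0]
contact_force: [0.0, -0.3, 0.1]
width: -0.0002
```

```bash
python3 -m creep '{"slide":[[0.1,0.25,0],[0.2,0.5,0],[0.3,0.75,0],[0.43,0.97,0],[0.43,0.97,0],[0.43,0.97,0]],"twist":[[0,0,-0.02],[0,0,-0.04],[0,0,-0.06],[0,0,-0.064],[0,0,-0.064],[0,0,-0.064]],"fingers":[-1,-1,-1,-1,-1,-1]}'
python3 - <<'E'
from h import *
d=grab('top','t1');cv2.imwrite('pics/t1z.png',cv2.resize(d['img'][125:260,195:375],None,fx=4,fy=4))
d=grab('side','s1');cv2.imwrite('pics/s1z.png',cv2.resize(d['img'][90:260,160:330],None,fx=3.5,fy=3.5))
E
```

```text
clock: 2.25
position: [0.4367, 0.0524, 0.2608]
ee_rot: [0.001, 0.976, -0.217, -0.0]
contact_force: [0.1, -0.2, 0.4]
width: -0.0001
```

View pics/t1z.png

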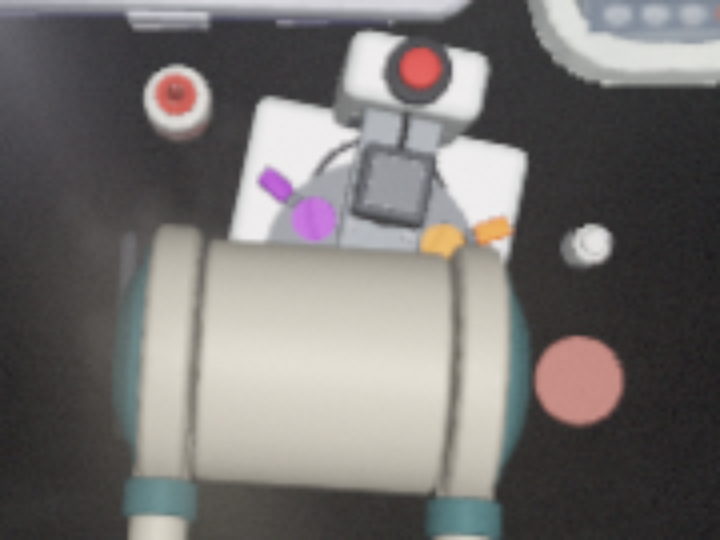

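View pics/s1z.png

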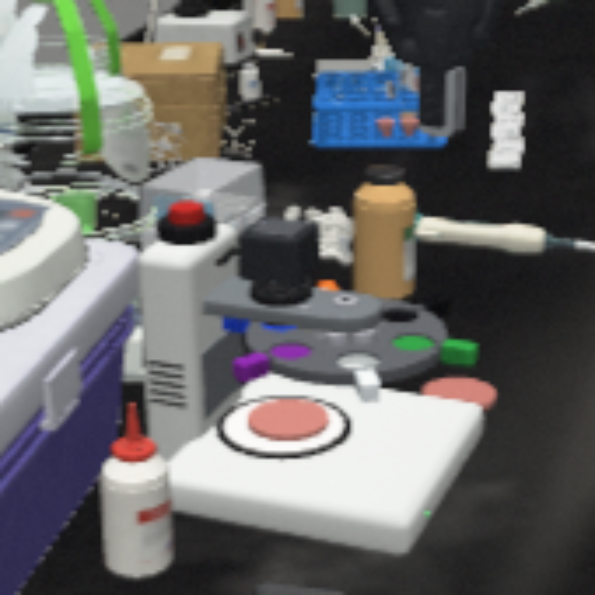

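```bash
python3 -m creep '{"slide":[[0,0,-0.25],[0,0,-0.5],[0,0,-0.75],[0,0,-0.85],[0,0,-0.85]],"twist":[[0,0,0],[0,0,0],[0,0,0],[0,0,0],[0,0,0]],"fingers":[-1,-1,-1,-1,-1]}'
python3 -m creep '{"slide":[[0,0,-0.07],[0,0,-0.15],[0,0,-0.22],[0,0,-0.22]],"twist":[[0,0,0],[0,0,0],[0,0,0],[0,0,0]],"fingers":[-1,-1,-1,-1]}'
python3 - <<'E'
from h import *
d=grab('side','s2');cv2.imwrite('pics/s2z.png',cv2.resize(d['img'][90:260,160:330],None,fx=3.5,fy=3.5))
cv2.imwrite('pics/w2.png',optics.get_image('wrist')['img'])
E
```

```text
clock: 2.85
position: [0.4338, 0.0516, 0.1317]
ee_rot: [0.001, 0.976, -0.219, -0.003]
contact_force: [-0.3, -0.3, 0.8]
width: -0.0002
clock: 3.25
position: [0.4357, 0.053, 0.1002]
ee_rot: [0.0, 0.976, -0.218, -0.001]
contact_force: [-0.4, -0.3, -0.1]
width: 0.0001
```

View pics/s2z.png

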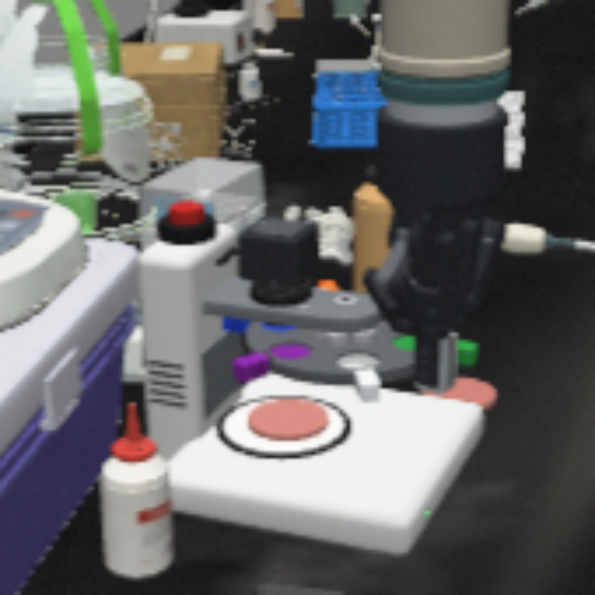

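View pics/w2.png

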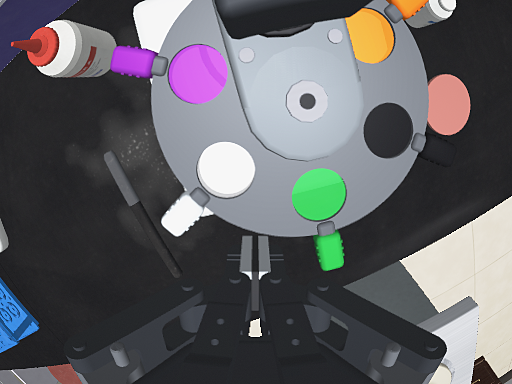

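Run:
```python
import numpy as np
A=np.array([.5007,.002]);p0=np.array([.4357,.053])
for f in range(146,222,4):
    a=np.radians(f);q=(A+.082*np.array([np.cos(a),np.sin(a)])-p0)/.15
    print(f,q.round(3),round(max(0,f-155)/360,3))
```

```text
146 [-0.02  -0.034] 0.0
150 [-0.04  -0.067] 0.0
154 [-0.058 -0.1  ] 0.0
158 [-0.074 -0.135] 0.008
162 [-0.087 -0.171] 0.019
166 [-0.097 -0.208] 0.031
170 [-0.105 -0.245] 0.042
174 [-0.11  -0.283] 0.053
178 [-0.113 -0.321] 0.064
182 [-0.113 -0.359] 0.075
186 [-0.11  -0.397] 0.086
190 [-0.105 -0.435] 0.097
194 [-0.097 -0.472] 0.108
198 [-0.087 -0.509] 0.119
202 [-0.074 -0.545] 0.131
206 [-0.058 -0.58 ] 0.142
210 [-0.04  -0.613] 0.153
214 [-0.02  -0.646] 0.164
218 [ 0.003 -0.677] 0.175
```

```bash
python3 -m creep '{"slide":[[-0.02,-0.034,0],[-0.04,-0.067,0],[-0.058,-0.1,0],[-0.066,-0.117,0],[-0.074,-0.135,0],[-0.08,-0.153,0],[-0.087,-0.171,0],[-0.092,-0.19,0],[-0.097,-0.208,0],[-0.101,-0.226,0],[-0.105,-0.245,0],[-0.108,-0.264,0],[-0.11,-0.283,0],[-0.112,-0.302,0],[-0.113,-0.321,0],[-0.113,-0.321,0]],"twist":[[0,0,0],[0,0,0],[0,0,0],[0,0,0.004],[0,0,0.008],[0,0,0.014],[0,0,0.019],[0,0,0.025],[0,0,0.031],[0,0,0.037],[0,0,0.042],[0,0,0.048],[0,0,0.053],[0,0,0.059],[0,0,0.064],[0,0,0.064]],"fingers":[-1,-1,-1,-1,-1,-1,-1,-1,-1,-1,-1,-1,-1,-1,-1,-1]}'
python3 - <<'E'
from h import *
cv2.imwrite('pics/w3.png',optics.get_image('wrist')['img'])
E
```

```text
clock: 4.95
position: [0.4189, 0.0049, 0.101]
ee_rot: [-0.0, 1.0, -0.019, 0.0]
contact_force: [0.1, 1.0, 0.5]
width: 0.0003
```

View pics/w3.png

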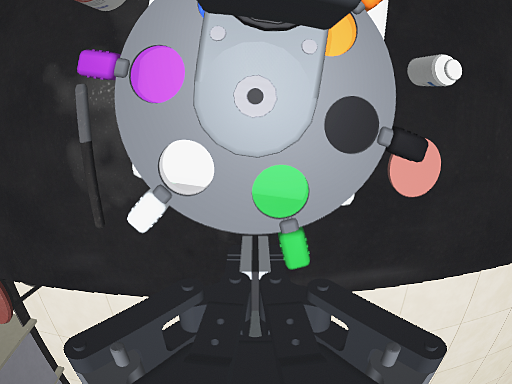

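```bash
python3 -m creep '{"slide":[[0,-0.019,0],[0,-0.038,0],[0.001,-0.057,0],[0.003,-0.076,0],[0.005,-0.095,0],[0.008,-0.114,0],[0.012,-0.132,0],[0.016,-0.151,0],[0.021,-0.17,0],[0.026,-0.188,0],[0.032,-0.206,0],[0.032,-0.206,0],[0.032,-0.206,0],[0.032,-0.206,0]],"twist":[[0,0,0.005],[0,0,0.011],[0,0,0.017],[0,0,0.022],[0,0,0.028],[0,0,0.033],[0,0,0.039],[0,0,0.044],[0,0,0.05],[0,0,0.055],[0,0,0.06],[0,0,0.06],[0,0,0.06],[0,0,0.06]],"fingers":[-1,-1,-1,-1,-1,-1,-1,-1,-1,-1,-1,-1,-1,-1]}'
python3 - <<'E'
from h import *
cv2.imwrite('pics/w4.png',optics.get_image('wrist')['img'])
E
```

```text
clock: 6.4
position: [0.4239, -0.0256, 0.1008]
ee_rot: [0.0, 0.986, 0.169, -0.0]
contact_force: [-0.0, 0.1, 1.4]
width: -0.0002
```

View pics/w4.png

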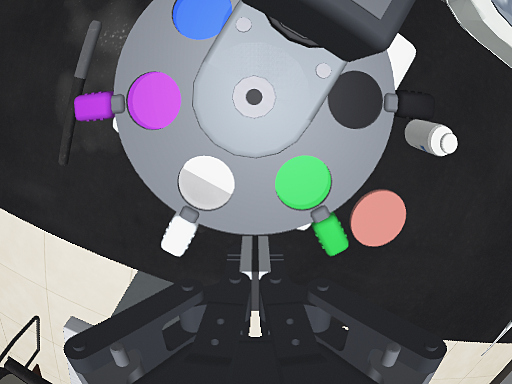

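```bash
python3 -m creep '{"slide":[[0,0,0.1],[0,0,0.3],[0,0,0.6],[0,0,0.9],[0,0,1],[0,0,1]],"twist":[[0,0,0],[0,0,0],[0,0,0],[0,0,0],[0,0,0],[0,0,0]],"fingers":[-1,-1,-1,-1,-1,-1]}'
python3 -m creep '{"slide":[[0,-0.3,0],[0,-0.6,0],[0,-0.9,0],[0,-1,0],[0,-1,0]],"twist":[[0,0,0],[0,0,0],[0,0,0],[0,0,0],[0,0,0]],"fingers":[-1,-1,-1,-1,-1]}'
python3 - <<'E'
from h import *
d=grab('top','t5');cv2.imwrite('pics/t5z.png',cv2.resize(d['img'][125:240,215:365],None,fx=5,fy=5,interpolation=cv2.INTER_CUBIC))
d=grab('side','s5');cv2.imwrite('pics/s5z.png',cv2.resize(d['img'][90:260,160:330],None,fx=3.5,fy=3.5))
E
```

```text
clock: 7.05
position: [0.4257, -0.026, 0.2535]
ee_rot: [0.001, 0.986, 0.169, 0.003]
contact_force: [0.2, -0.8, -0.4]
width: -0.0001
clock: 7.55
position: [0.4233, -0.177, 0.249]
ee_rot: [-0.001, 0.986, 0.167, -0.001]
contact_force: [-0.1, 0.8, -0.4]
width: 0.0
```

View pics/t5z.png

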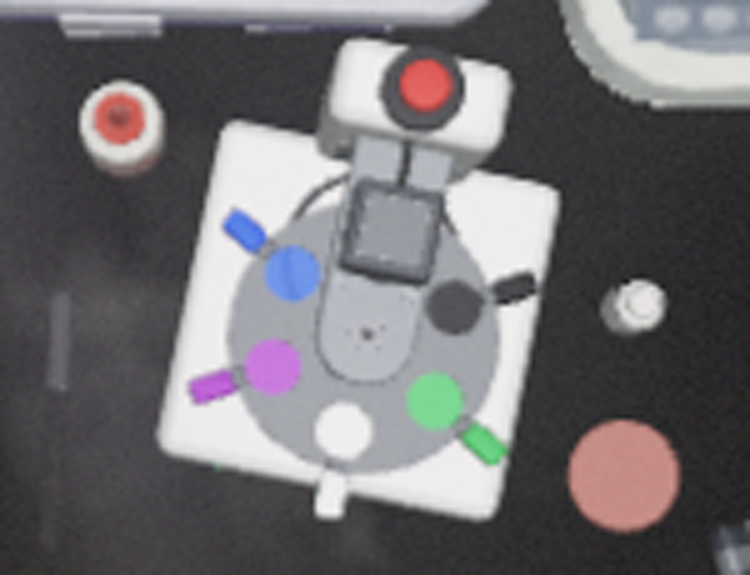

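View pics/s5z.png

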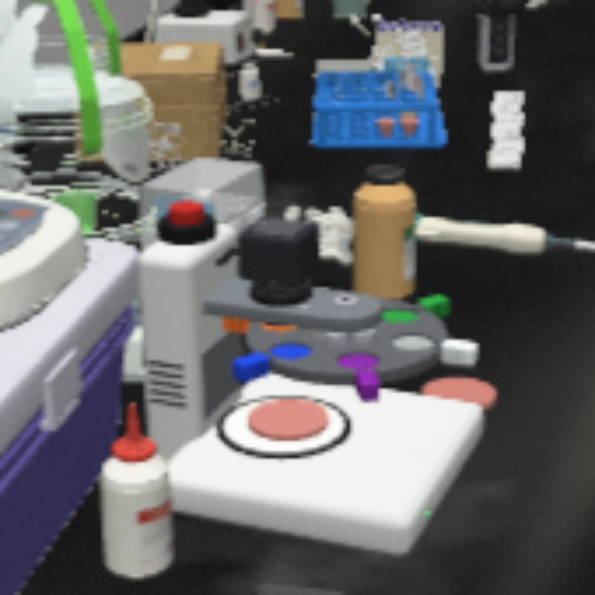

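Run:
```python
from h import *
d=load('t5')
for u in range(250,350,12): print([tuple(dep(d,u,v).round(2)) for v in (80,100,115,125,135)])
```

```text
[(np.float64(0.75), np.float64(0.1), np.float64(0.2)), (np.float64(0.7), np.float64(0.1), np.float64(0.2)), (np.float64(0.67), np.float64(0.1), np.float64(0.19)), (np.float64(0.65), np.float64(0.1), np.float64(0.15)), (np.float64(0.66), np.float64(0.1), np.float64(-0.0))]
[(np.float64(0.75), np.float64(0.07), np.float64(0.2)), (np.float64(0.7), np.float64(0.07), np.float64(0.19)), (np.float64(0.67), np.float64(0.07), np.float64(0.19)), (np.float64(0.66), np.float64(0.07), np.float64(0.14)), (np.float64(0.66), np.float64(0.07), np.float64(-0.0))]
[(np.float64(0.75), np.float64(0.04), np.float64(0.2)), (np.float64(0.7), np.float64(0.04), np.float64(0.2)), (np.float64(0.67), np.float64(0.04), np.float64(0.19)), (np.float64(0.66), np.float64(0.04), np.float64(0.14)), (np.float64(0.66), np.float64(0.03), np.float64(-0.0))]
[(np.float64(0.75), np.float64(0.02), np.float64(0.2)), (np.float64(0.7), np.float64(0.02), np.float64(0.19)), (np.float64(0.67), np.float64(0.01), np.float64(0.17)), (np.float64(0.66), np.float64(0.01), np.float64(0.15)), (np.float64(0.63), np.float64(0.01), np.float64
[... 733 characters left out ...]
p.float64(-0.0)), (np.float64(0.69), np.float64(-0.09), np.float64(0.0)), (np.float64(0.66), np.float64(-0.09), np.float64(0.0))]
[(np.float64(0.8), np.float64(-0.12), np.float64(0.05)), (np.float64(0.75), np.float64(-0.12), np.float64(0.05)), (np.float64(0.71), np.float64(-0.12), np.float64(0.05)), (np.float64(0.68), np.float64(-0.12), np.float64(0.05)), (np.float64(0.66), np.float64(-0.12), np.float64(0.04))]
[(np.float64(0.79), np.float64(-0.14), np.float64(0.06)), (np.float64(0.75), np.float64(-0.15), np.float64(0.05)), (np.float64(0.71), np.float64(-0.15), np.float64(0.05)), (np.float64(0.68), np.float64(-0.15), np.float64(0.05)), (np.float64(0.66), np.float64(-0.15), np.float64(0.05))]
```

```bash
python3 -m creep '{"slide":[[0.1,0.1,0.05],[0.3,0.3,0.05],[0.5,0.5,0.05],[0.75,0.7,0.05],[0.9,0.85,0.05],[0.9,0.85,0.05]],"twist":[[0,0,0],[0,0,0],[0,0,0],[0,0,0],[0,0,0],[0,0,0]],"fingers":[-1,-1,-1,-1,-1,-1]}'
```

```text
clock: 8.25
position: [0.5609, -0.043, 0.2574]
ee_rot: [-0.001, 0.985, 0.172, 0.0]
contact_force: [-0.3, 0.1, -0.1]
width: 0.0001
```

```bash
python3 -m creep '{"slide":[[0.17,0.08,0],[0.345,0.16,0],[0.345,0.16,0],[0.345,0.16,-0.15],[0.345,0.16,-0.3],[0.345,0.16,-0.4],[0.345,0.16,-0.4],[0.345,0.16,-0.4]],"twist":[[0,0,0],[0,0,0],[0,0,0],[0,0,0],[0,0,0],[0,0,0],[0,0,0],[0,0,0]],"fingers":[-1,-1,-1,-1,-1,-1,-1,-1]}'
python3 - <<'E'
from h import *
d=grab('side','s6');cv2.imwrite('pics/s6z.png',cv2.resize(d['img'][90:260,160:330],None,fx=3.5,fy=3.5))
cv2.imwrite('pics/w6.png',optics.get_image('wrist')['img'])
E
```

```text
clock: 9.05
position: [0.6098, -0.0239, 0.1986]
ee_rot: [-0.0, 0.986, 0.169, -0.0]
contact_force: [0.6, -0.4, 0.5]
width: 0.0001
```

View pics/s6z.png

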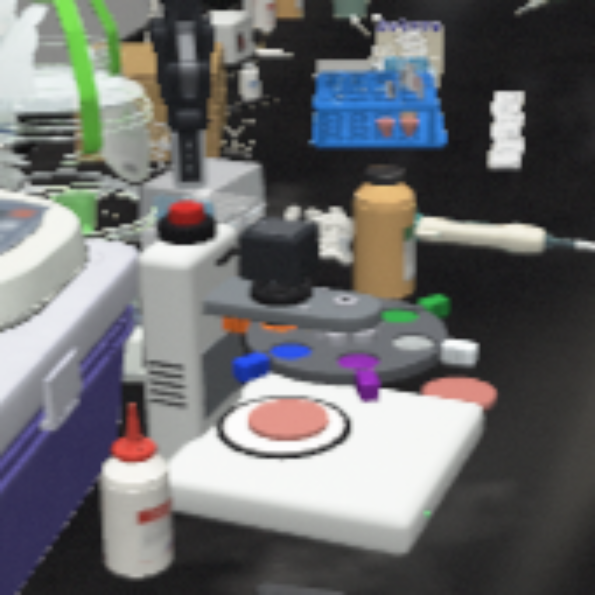

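View pics/w6.png

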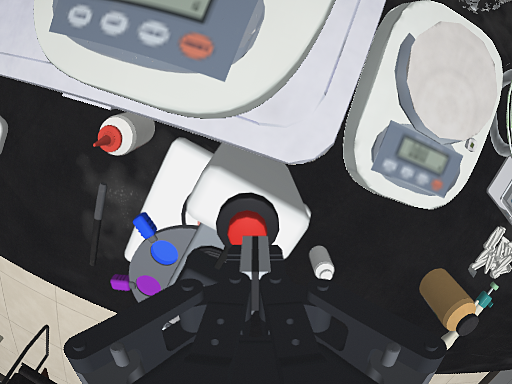

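```bash
python3 -m creep '{"slide":[[0.02,0.033,0],[0.02,0.033,-0.03],[0.02,0.033,-0.06],[0.02,0.033,-0.08],[0.02,0.033,-0.09],[0.02,0.033,-0.1],[0.02,0.033,-0.107],[0.02,0.033,-0.107],[0.02,0.033,-0.107]],"twist":[[0,0,0],[0,0,0],[0,0,0],[0,0,0],[0,0,0],[0,0,0],[0,0,0],[0,0,0],[0,0,0]],"fingers":[-1,-1,-1,-1,-1,-1,-1,-1,-1]}'
python3 - <<'E'
from h import *
d=grab('side','s7');cv2.imwrite('pics/s7z.png',cv2.resize(d['img'][110:190,180:260],None,fx=7,fy=7))
E
```

```text
clock: 10.05
position: [0.6136, -0.0192, 0.1826]
ee_rot: [-0.0, 0.986, 0.169, 0.0]
contact_force: [-2.9, 1.1, 3.5]
width: -0.0003
```

View pics/s7z.png

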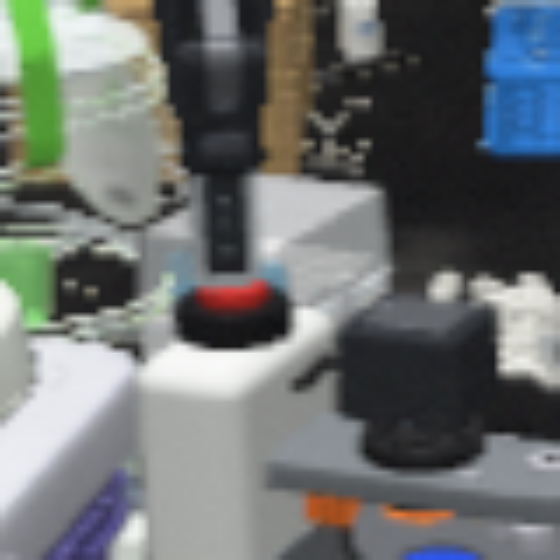

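```bash
python3 -m creep '{"slide":[[0,0,-0.007],[0,0,-0.013],[0,0,-0.02],[0,0,-0.02],[0,0,-0.02]],"twist":[[0,0,0],[0,0,0],[0,0,0],[0,0,0],[0,0,0]],"fingers":[-1,-1,-1,-1,-1]}'
```

```text
clock: 10.6
position: [0.6137, -0.0192, 0.181]
ee_rot: [0.0, 0.986, 0.169, 0.001]
contact_force: [-3.9, 1.1, 11.5]
width: 0.0003
```

```bash
python3 -m creep '{"slide":[[0,0,0.05],[0,0,0.2],[0,0,0.5],[0,0,0.6],[0,-0.3,0.6],[-0.2,-0.6,0.6],[-0.5,-0.9,0.6],[-0.8,-1,0.6],[-0.8,-1,0.6]],"twist":[[0,0,0],[0,0,0],[0,0,0],[0,0,0],[0,0,0],[0,0,0],[0,0,0],[0,0,0],[0,0,0]],"fingers":[-1,-1,-1,-1,-1,-1,-1,-1,-1]}'
python3 -m creep '{"slide":[[0,-0.3,0],[0,-0.6,0],[0,-0.6,0],[0,-0.6,0],[0,-0.6,0],[0,-0.6,0]],"twist":[[0,0,0],[0,0,0],[0,0,0],[0,0,0],[0,0,0],[0,0,0]],"fingers":[-1,-1,-1,-1,-1,-1]}'
python3 - <<'E'
from h import *
d=grab('top','t8');cv2.imwrite('pics/t8z.png',cv2.resize(d['img'][125:240,215:365],None,fx=5,fy=5,interpolation=cv2.INTER_CUBIC))
d=grab('side','s8');cv2.imwrite('pics/s8z.png',cv2.resize(d['img'][90:260,160:330],None,fx=3.5,fy=3.5))
a=load('s0')['img'].astype(int);b=d['img'].astype(int)
E
```

```text
clock: 11.5
position: [0.4898, -0.1713, 0.2686]
ee_rot: [0.0, 0.986, 0.167, -0.002]
contact_force: [0.8, 0.8, 0.7]
width: -0.0003
clock: 12.1
position: [0.494, -0.258, 0.2692]
ee_rot: [-0.0, 0.985, 0.17, 0.0]
contact_force: [0.3, 1.5, 0.5]
width: 0.0002
```

View pics/t8z.png

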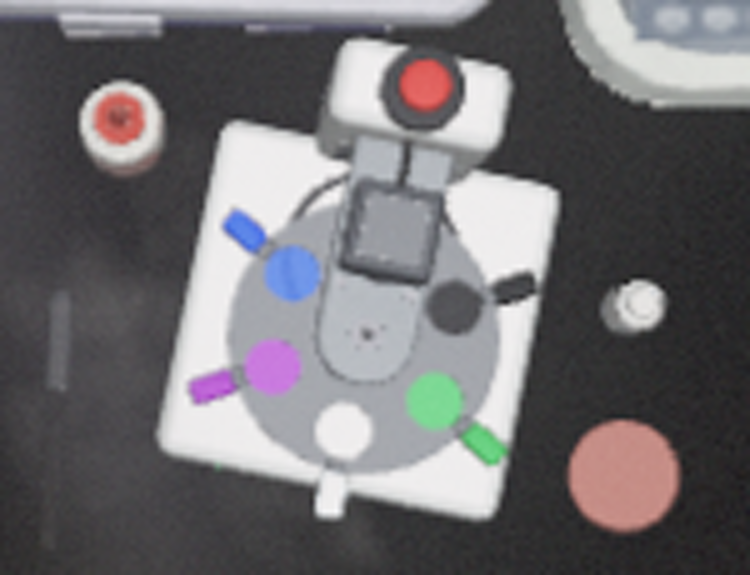

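View pics/s8z.png

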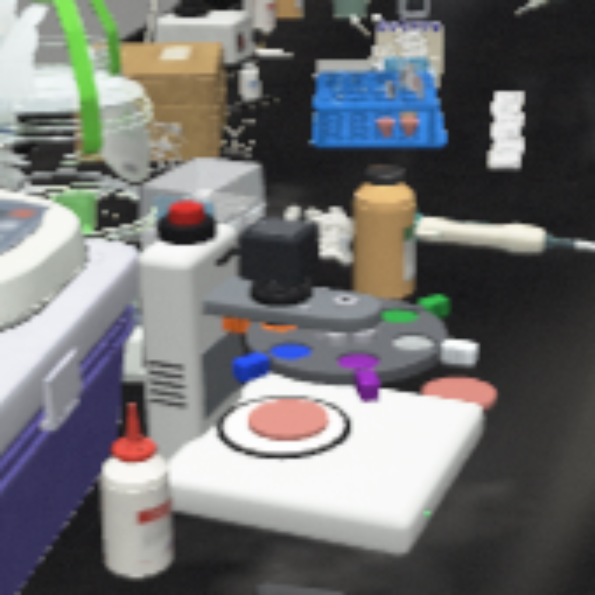

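The last pictures show the wheel sitting at a stop with orange under the camera, the button up and nothing else moved, so I'm handing the job in.

```bash
python3 -c "
from rig import order
print(order.sign_off())"
```

```text
the job is handed in; nothing more can be done
None
```

The orange filter is in under the camera and the capture button has been pressed; I handed the job in at about 12 s of the 61 s. No verdict came back, so what follows rests on my own checks.

- **Filter wheel:** I pushed the green tab with the closed fingertips, counter-clockwise by one stop, until the wheel clicked on. Before pressing, the top view showed every tab and filter at the same stop positions as at the start, one colour on, with orange under the arm. The orange filter itself is hidden from above, but the side view shows its tab and edge there.
- **Capture button:** I pressed it to a fingertip height of 0.181 m, which is its full 6 mm of travel from 0.187 m. The force rose to 11.5 N, more than the spring's 5 N, so it had reached its stop. There was also about 4 N of sideways force on the finger.
- **After coming away:** The last pictures show the button up and the wheel still at its stop. The stage dish, spare dish, both bottles and the pen look unmoved, judged by eye from the pictures. The arm was clear of everything; the 1.5 N still read at the wrist is about the size of the readings it gave while moving freely.

No check failed or disagreed.

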